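# Set a wall clock to ten past ten by its minute hand

### The job

The calendar wall clock lying on its back on the bench, glass off, must go into the window showing ten past ten; it now shows some time between about twenty-five past nine and eight minutes to ten. Push its minute hand round with one fingertip, always forwards (clockwise) and never back, until it stands at ten past ten to within a minute; the hour hand follows by itself, so leave that alone. Don't pinch or force the hand, and don't shift the clock or disturb the loupe, oil pot, screwdriver and box of bracelets beside it.

Things in the scene. Friction and masses are not known exactly. Their poses are not given: they have to be found in the camera images.
- clock: Wall clock lying face up, loose, 2 to 3 kg: black case 360 x 260 x 50 mm, dark wood front (54 mm above the bench). Origin on the bench under the dial's axis; z up, x to twelve o'clock, away from the robot (turned up to 0.4 rad), so three is at -y. The case reaches 130 mm from the axis towards twelve and to each side, 230 mm towards six, where a flat black calendar panel lies
- dial_centre (a point): Point on the dial's axis at the dial face, 56 mm above the bench. The dial is a white disc of 118 mm radius in a thin steel rim (radius 121 mm, top 59.5 mm above the bench); minutes are thin black strokes, hours thick batons
- twelve (a point): the twelve o'clock mark, a double black baton, on the dial face 105 mm from its axis
- minute_hand: The long black upper hand: flat bar 8 mm wide, 3 mm thick, reaching 104 mm from the axis, with a 22 mm tail; underside 16 mm above the dial face (72 mm above the bench). Origin on the axis at its underside, x towards its tip, z up. A brass nut on the axis tops out 78.5 mm above the bench. It turns stiffly (about 0.4 N when pushed 85 mm from the axis), no spring, and stays where left
- minute_tip (a point): end of the minute hand, 104 mm from the axis, at mid thickness (73.5 mm above the bench)
- minute_arbor (a joint): turn of the minute hand in rad, growing clockwise as seen from above: 0 is ten o'clock exactly (hand at twelve), negative before ten, 0.1047 rad a minute; ten past ten is 1.047. At the start it lies between -3.6 and -0.85
- hour_hand: the short black hand, the lower one: flat bar 10 mm wide, 3 mm thick, reaching 62 mm from the axis, with a 16 mm tail; underside 7 mm, top 10 mm above the dial face. Origin on the axis at its underside, x towards its tip. Geared to the minute hand
- hour_arbor (a joint): turn of the hour hand in rad, clockwise from its ten o'clock place; always a twelfth of the minute hand's value
- loupe: black watchmaker's loupe, a waisted tube 38 mm wide and 40 mm high standing on the bench left of the clock; origin under its centre
- oil_pot: small round aluminium pot with a red lid, 45 mm wide, 29 mm high, on the bench right of the clock; origin under its centre
- screwdriver: screwdriver with a red handle, 150 mm long, lying on the bench left of the clock; x along it, handle to -x
- bracelet_box: open yellow box, 110 x 90 mm and 45 mm high, full of steel watch bracelets, on the bench right of the clock; origin under its centre

How it is judged:
At the end, for the whole second after the job is handed in: The minute hand rests at ten minutes past, within one minute (0.105 rad) either way, and the hour hand just past ten; the clock lies flat within 10 mm and the four things beside it within 12 mm of where they were (value of joint minute_arbor between 0.942 and 1.152 rad and velocity of joint minute_arbor between -0.05 and 0.05 rad/s and value of joint hour_arbor between 0.05 and 0.125 rad and distance of clock from where it was at the start of the episode below 0.01 m and angle between clock's own z axis and vertical below 0.05 rad and distance of each of loupe, oil_pot, screwdriver, bracelet_box from where it was at the start of the episode below 0.012 m); the robot touches nothing.
It fails at once if the minute hand is turned backwards (anticlockwise, faster than 0.06 rad/s, or before 9:20) (velocity of joint minute_arbor below -0.06 rad/s or value of joint minute_arbor below -4.19 rad).
It fails at once if the minute hand is pinched or forced (over 12 N from the fingers) (contact force between the fingers and minute_hand above 12 N).
It fails at once if the fingers push on the hour hand (over 1 N) (contact force between the fingers and hour_hand above 1 N).
It fails at once if the clock is shifted over 10 mm, lifted or tipped (distance of clock from where it was at the start of the episode above 0.01 m or angle between clock's own z axis and vertical above 0.05 rad).
It fails at once if a thing beside the clock is moved over 12 mm or picked up (distance of any of loupe, oil_pot, screwdriver, bracelet_box from where it was at the start of the episode above 0.012 m).
It also fails if it takes over 58 s, if anything falls off the work surface, if the arm or the gripper's body presses on something with over 40 N, if the wrist force passes 120 N, or if a joint passes its speed limit or range.

### The arm

A 6-joint arm with a two-finger parallel gripper is mounted at the origin on the work surface. World frame = base frame: x ahead of the robot, y to its left, z up, the work surface at z = 0. Lengths are in m, angles in rad, forces in N, time in s.
With the tool pointing down it reaches from about 0.35 to 0.875 m from the base axis. Payload 15.5 kg.
Tool frame: the origin (TCP) lies midway between the tips of the shut fingers; the grasp point (between the pads) lies 19 mm behind it; z points along the fingers, y is the line along which they close (so a half turn about z gives the same grasp; the last joint's range is limited). The gripper opens to 85 mm and grips with 20 to 120 N. Pads are 22 mm wide; open, the fingers measure 114 mm over their backs; the gripper's body (76 mm by 85 mm) begins 54 mm behind the grasp point. The pads swing forward as they close: fully open they stand 13 mm farther back than shut.
Start: joints at [1.175, 0.494, 1.345, -0, 1.302, -0.096], TCP at [0.185, 0.597, 0.231] pointing down, gripper open.
Joint ranges: [-2.91, 2.91], [-0.82, 2.16], [0.22, 2.67], [-1.22, 4.37], [0.12, 2.79], [-3.08, 3.08]. Speed limits (rad/s): [1.89, 1.89, 2.57, 3.01, 3.01, 3.01].

### API

Orientations are given as a unit quaternion [x, y, z, w].
In Python, from station import arm gives the robot as it stands.
- The arm moves only by the tool servo_tool, never from a script. Its argument "series" is a list of rows, each a list of 7 numbers: the turn, a rotation vector about the tool's x, y, z scaled (see below), then the shift along the tool's x, y, z scaled (see below), then the opening, from -1 (shut) to 1 (fully open). In form: [[wx, wy, wz, dx, dy, dz, grip], ...]. A call has 1 to 20 rows; each row shifts and turns the commanded pose from where the row before left it, along the tool's axes as they then stand; what a row does not reach is not made up. The controller multiplies each number of a shift by 500 mm and each number of a turn by 30 degrees. A row lasts 1/8 s, in which the tool goes at most 62.5 mm and 10.7 degrees, less where a joint would pass 70% of its speed; a pose out of reach is approached as far as the arm can. A call with a number of a shift or a turn outside -1 to 1 is refused whole. A call with a gripper value outside its range is refused whole. The fingers move at their own pace and stop on an object; "squeeze" is the grip in N (left out, the last holds). Time passes only in rows, so rows that do not move let the fingers close. It gives the time, the measured TCP pose, the force, the opening and the grip force at its end, in the units of the state.
- arm.sense(): the state, without advancing time (a new reading comes with each control period).
- arm.get_image(name): name is "scene" or "top"; returns the picture (384x512x3 uint8, blue, green, red); there is no depth.
- arm.camera_info(name): a dict with "K" (3x3 intrinsics, pixels), "cam_to_world" (4x4, takes a point from camera to world coordinates). Camera axes: x right, y up, looking along -z (the intrinsics and any distortion apply to the point x, -y, -z); pixel columns grow to the right and rows downward; lengths in m; the calibration is good to about 2 mm. A picture is of the moment at which its call begins. camera_info takes no time and is no camera call.
- arm.finish_job(): hands the job in; it is judged then, once.
Trained networks look in the newest picture that a camera, given by its name, has taken for a name from the list of things; names that differ only in an ending like _2 or _b are one class to them, and where a whole thing is asked for, a point or a joint stands for the part that bears it (a point fixed in the world has none). Each returns a list of dicts, best first, with "confidence" (0 to 1); they miss things now and then, are a little off and sometimes report something else, mostly with a low value. They report only what shows in the picture. A call takes as long as a camera call.
- arm.recognise(thing, camera): "location" ([x, y, z] in m, in the coordinates of the camera as it stood for that picture, good to about 4 mm: the middle of the surface that is visible of it).
- arm.cut_out(thing, camera): "pixels" (384x512 bool, what is visible of it).
The state is a dict: "t": time; "joint_positions": joint angles; "joint_vel": joint speeds; "joint_efforts": joint torques, N m; "position": TCP position; "tool_rot": TCP orientation; "ft_force": force on the tool from outside, world axes, zero at the start; "torque": the same for the moment, N m; "opening": finger opening in m; "grasp_force": force on a finger pad.
Only numpy, scipy, OpenCV 4.12 (cv2) and the standard library are available. Lean on these libraries where they do the work, as an engineer would, in place of code of your own. Each camera call takes 0.05 s, during which the arm holds its last target. There are 200 camera calls.

## Working session

There is one attempt and no reset: what is moved stays moved. The work goes in short steps, Python scripts to look and compute and a tool call to move; the robot and the scene stay as the last step left them, time stands still between calls to the robot, and variables do not carry over. Pictures are saved under pics/ and viewed, at most 10 in all, crops included, and the job is handed in when it is done.

Besides the shell and the picture viewer there is one more tool, called after "Call:" in YAML: its name, and indented under it one key for each argument. servo_tool: Moves the arm, as the interface text tells. Its arguments: {"type":"object","properties":{"series":{"type":"array","items":{"type":"array","items":{"type":"number"}}},"squeeze":{"type":"number"}},"required":["series"]}

```bash
mkdir -p pics; cat > h.py <<'E'
import numpy as np, cv2
from station import arm
from scipy.spatial.transform import Rotation as R
def w(cam,p):
    T=np.array(arm.camera_info(cam)["cam_to_world"]); return (T@np.append(p,1))[:3]
def ray(cam,u,v,z):
    c=arm.camera_info(cam);K=np.array(c["K"]);T=np.array(c["cam_to_world"])
    d=np.linalg.inv(K)@[u,v,1]; d=T[:3,:3]@[d[0],-d[1],-d[2]]; o=T[:3,3]
    return o+d*(z-o[2])/d[2]
E
python3 - <<'E'
from h import *
for c in("top","scene"):
    cv2.imwrite(f"pics/{c}0.png",arm.get_image(c))
    print(c,{k:np.round(v,3).tolist() if k in("K","cam_to_world") else v for k,v in arm.camera_info(c).items()})
    for n in("clock","dial_centre","twelve","minute_hand","minute_tip","hour_hand","loupe","oil_pot","screwdriver","bracelet_box"):
        print(n,[(np.round(w(c,r["location"]),4).tolist(),round(r["confidence"],2)) for r in arm.recognise(n,c)[:2]])
s=arm.sense();print(s)
E
```

```text
top {'K': [[381.199, 0.0, 250.012], [0.0, 381.199, 197.772], [0.0, 0.0, 1.0]], 'cam_to_world': [[0.093, 0.974, -0.205, 0.422], [-0.996, 0.09, -0.022, -0.006], [-0.003, 0.206, 0.979, 0.862], [0.0, 0.0, 0.0, 1.0]]}
clock [([0.468, -0.0662, 0.0619], 0.64)]
dial_centre [([0.4714, -0.0642, 0.0569], 0.69)]
twelve [([0.4724, -0.0638, 0.0528], 0.58), ([0.6402, 0.092, 0.0417], 0.58)]
minute_hand [([0.5382, -0.0341, 0.0692], 0.51)]
minute_tip [([0.5384, -0.0379, 0.0722], 0.69)]
hour_hand []
loupe [([0.6391, 0.0913, 0.0411], 0.75), ([0.4709, 0.1655, 0.0241], 0.73)]
oil_pot [([0.4251, -0.2588, 0.03], 0.66), ([0.4706, -0.0634, 0.0616], 0.35)]
screwdriver [([0.4698, 0.166, 0.023], 0.65), ([0.5473, -0.0462, 0.0706], 0.34)]
bracelet_box [([0.563, -0.3331, 0.0196], 0.93)]
scene {'K': [[494.294, 0.0, 251.965], [0.0, 494.294, 183.267], [0.0, 0.0, 1.0]], 'cam_to_world': [[-0.055, -0.539, 0.84, 1.468], [0.998, -0.035, 0.043, 0.042], [0.007, 0.841, 0.54, 0.672], [0.0, 0.0, 0.0, 1.0]]}
clock [([0.5603, -0.0652, 0.0517], 0.57)]
dial_centre [([0.559, -0.0667, 0.0544], 0.55)]
twelve [([0.5638, -0.065, 0.0514]
[... 491 characters left out ...]
s': array([ 1.17549218e+00,  4.93621784e-01,  1.34554794e+00, -4.04791800e-06,
        1.30248042e+00, -9.55507612e-02]), 'joint_vel': array([ 2.04747379e-03,  5.87749458e-05, -5.66921519e-04,  1.84936065e-04,
       -9.46797257e-04, -6.23349038e-04]), 'joint_efforts': array([-1.66406011e-03, -8.82055664e+01, -3.84252870e+01, -5.14338244e-04,
        1.21329882e-03, -5.86966917e-05]), 'position': array([0.18457395, 0.59710422, 0.23124714]), 'tool_rot': array([ 1.49315678e-01,  9.88789577e-01, -2.83562847e-05, -5.09078354e-06]), 'ft_force': array([ 0.05027405, -0.53180733, -0.65550902]), 'torque': array([0.01534257, 0.02832794, 0.04438667]), 'grasp_force': 0.0, 'opening': 0.08558009459387204}
```

View pics/top0.png

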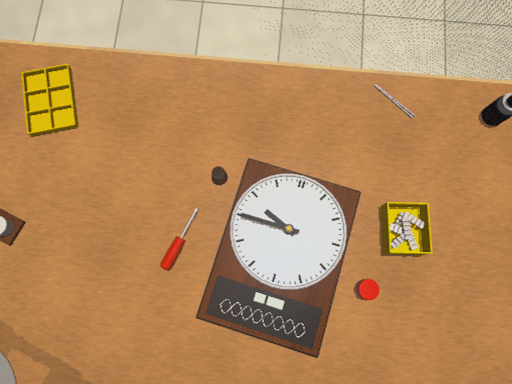

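View pics/scene0.png

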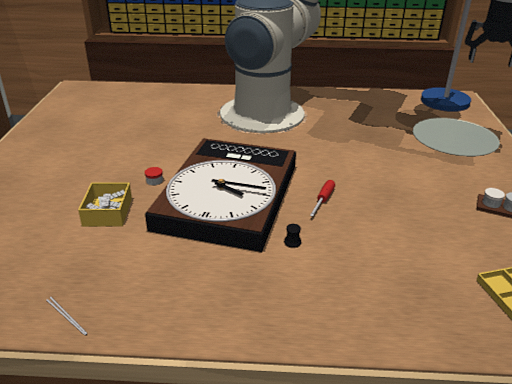

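The top view shows the dial centred near (289,229), twelve near (301,184), the minute hand's tip near (238,214), and the hour hand towards (266,211). In the scene view the clock is clear of the arm. The screwdriver and loupe are on its left, with the pot and box on its right.

```bash
cat >> h.py <<'E'
def dial(im):
    m=((im.min(2)>150)).astype(np.uint8); m[:, :200]=0
    n,l,s,c=cv2.connectedComponentsWithStats(m[:, :375]); k=1+np.argmax(s[1:,4]*(np.abs(c[1:,1]-229)<40))
    p=max(cv2.findContours((l==k).astype(np.uint8),0,1)[0],key=len)
    h=cv2.convexHull(p)[:,0]
    q=np.array([ray("top",u,v,.056)[:2] for u,v in h],np.float32)
    A=np.c_[2*q,np.ones(len(q))]; x=np.linalg.lstsq(A,(q**2).sum(1),rcond=None)[0]
    return x[:2],np.sqrt(x[2]+x[:2]@x[:2])
def rect(im,c,z,n=600,half=.15,name="top"):
    # rectified view: up=+x world, left=+y
    g=np.linspace(half,-half,n); i=arm.camera_info(name);K=np.array(i["K"]);T=np.linalg.inv(np.array(i["cam_to_world"]))
    X,Y=np.meshgrid(c[0]+g,c[1]+g,indexing="ij")
    P=np.stack([X,Y,0*X+z,0*X+1],-1)@T.T; 
    u=K[0,0]*P[...,0]/-P[...,2]+K[0,2]; v=K[1,1]*-P[...,1]/-P[...,2]+K[1,2]
    return cv2.remap(im,u.astype(np.float32),v.astype(np.float32),cv2.INTER_CUBIC)
E
python3 - <<'E'
from h import *
im=arm.get_image("top"); c,r=dial(im); print(c,r)
for cam in("top",):
  for n in("minute_hand","hour_hand"):
    for d in arm.cut_out(n,cam)[:1]:
        ys,xs=np.nonzero(d["pixels"]); z=.075 if n[0]=="m" else .066
        q=np.array([ray(cam,a,b,z)[:2] for a,b in zip(xs,ys)]); 
        dd=q-c; rr=np.hypot(*dd.T); print(n,d["confidence"],len(q),rr.min(),rr.max())
        f=rr>.03; print("az",np.median(np.arctan2(dd[f,1],dd[f,0])))
cv2.imwrite("pics/r.png",rect(im,c,.056))
E
```

```text
[ 0.53076512 -0.07415021] 0.12303039809601345
minute_hand 0.82 229 0.005330856279722433 0.10121734882859272
az 1.36502890723958
```

View pics/r.png

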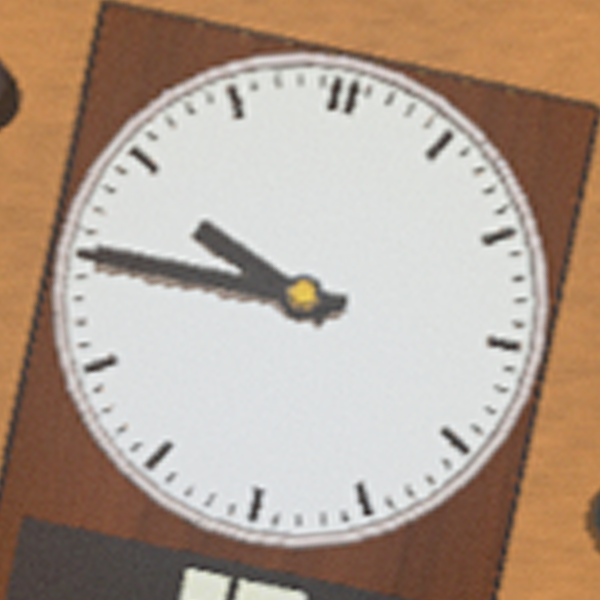

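Call:
servo_tool:
  series:
    - [0,0,0,-0.0705,-0.0655,0,-1]
    - [0,0,0,-0.0705,-0.0655,0,-1]
    - [0,0,0,-0.0705,-0.0655,0,-1]
    - [0,0,0,-0.0705,-0.0655,0,-1]
    - [0,0,0,-0.0705,-0.0655,0,-1]
    - [0,0,0,-0.0705,-0.0655,0,-1]
    - [0,0,0,-0.0705,-0.0655,0,-1]
    - [0,0,0,-0.0705,-0.0655,0,-1]
    - [0,0,0,-0.0705,-0.0655,0,-1]
    - [0,0,0,-0.0705,-0.0655,0,-1]
    - [0,0,0,-0.0705,-0.0655,0,-1]
    - [0,0,0,-0.0705,-0.0655,0,-1]
    - [0,0,0,-0.0705,-0.0655,0,-1]
    - [0,0,0,-0.0705,-0.0655,0,-1]
  squeeze: 20

```text
t: 3.0
position: [0.5214, 0.0118, 0.2314]
tool_rot: [0.149, 0.989, 0.0, 0.0]
ft_force: [-0.3, 0.8, 1.5]
opening: -0.0
grasp_force: 0.0
```

Call:
servo_tool:
  series:
    - [0,0,0.247,0,0,0.02,-1]
    - [0,0,0.247,0,0,0.02,-1]
    - [0,0,0.247,0,0,0.02,-1]
    - [0,0,0.247,0,0,0.02,-1]
    - [0,0,0.247,0,0,0.02,-1]
    - [0,0,0.247,0,0,0.02,-1]
    - [0,0,0.247,0,0,0.02,-1]
    - [0,0,0.247,0,0,0.02,-1]
    - [0,0,0.247,0,0,0.02,-1]
    - [0,0,0,0,0,0,-1]
    - [0,0,0,0,0,0,-1]

```text
t: 4.38
position: [0.5209, 0.0133, 0.1416]
tool_rot: [0.667, 0.745, 0.0, 0.0]
ft_force: [0.9, 0.1, -0.2]
opening: 0.0003
grasp_force: 0.0
```

```bash
cat >> h.py <<'E'
C=np.array([.5308,-.0742])
def st():
    s=arm.sense();p=s["position"];x=R.from_quat(s["tool_rot"]).as_matrix()[:,0]
    d=p[:2]-C; print("t",s["t"],"p",p.round(4),"r",np.hypot(*d).round(4),"az",np.arctan2(d[1],d[0]).round(4),"yaw",np.arctan2(x[1],x[0]).round(4),"f",s["ft_force"].round(2),"op",s["opening"],"j",s["joint_positions"].round(2))
E
python3 - <<'E'
from h import *
st()
cv2.imwrite("pics/s1.png",arm.get_image("scene")[100:260,120:340].repeat(3,0).repeat(3,1))
E
```

```text
t 4.375 p [0.5209 0.0133 0.1416] r 0.0881 az 1.6838 yaw 1.6809 f [ 0.87  0.06 -0.21] op 0.000310857832204958 j [-0.09  0.46  1.71  0.    0.97 -0.2 ]
```

View pics/s1.png

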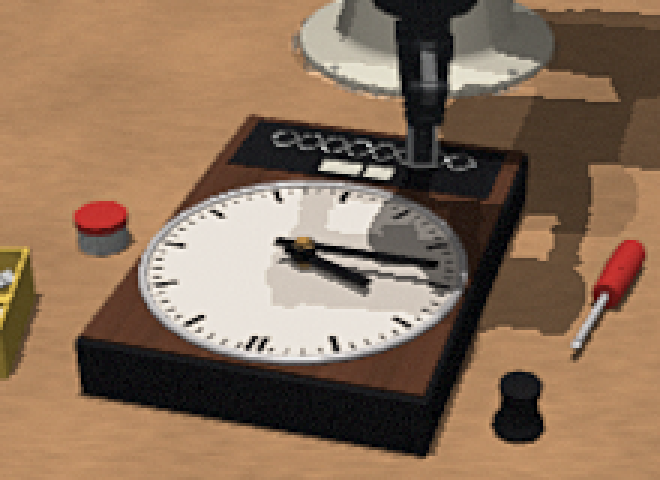

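The shut fingers hang clear behind the hand (tip around (422,160) in the crop). The clock and the things beside it are undisturbed. Next I lower the fingers and start the arc.

Call:
servo_tool:
  series:
    - [0,0,0,0,0,0.03,-1]
    - [0,0,0,0,0,0.03,-1]
    - [0,0,0,0,0,0.03,-1]
    - [0,0,0,0,0,0.03,-1]
    - [0,0,0,0,0,0.029,-1]
    - [0,0,0,0,0,0,-1]
    - [0,0,0,0,0,0,-1]

```text
t: 5.3
position: [0.5208, 0.0133, 0.0669]
tool_rot: [0.668, 0.744, 0.0, 0.0]
ft_force: [0.3, -0.4, 0.1]
opening: -0.0
grasp_force: 0.0
```

Call:
servo_tool:
  series:
    - [0,0,0.0573,0,0.00528,0,-1]
    - [0,0,0.0573,0,0.00528,0,-1]
    - [0,0,0.0573,0,0.00528,0,-1]
    - [0,0,0.0573,0,0.00528,0,-1]
    - [0,0,0.0573,0,0.00528,0,-1]
    - [0,0,0.0573,0,0.00528,0,-1]
    - [0,0,0.0573,0,0.00528,0,-1]
    - [0,0,0.0573,0,0.00528,0,-1]
    - [0,0,0.0573,0,0.00528,0,-1]
    - [0,0,0.0573,0,0.00528,0,-1]
    - [0,0,0.0573,0,0.00528,0,-1]
    - [0,0,0.0573,0,0.00528,0,-1]
    - [0,0,0.0573,0,0.00528,0,-1]
    - [0,0,0.0573,0,0.00528,0,-1]
    - [0,0,0,0,0,0,-1]

```text
t: 7.18
position: [0.5575, 0.01, 0.0668]
tool_rot: [0.809, 0.588, 0.0, 0.0]
ft_force: [0.5, -1.1, 0.7]
opening: 0.0001
grasp_force: 0.0
```

```bash
cat >> h.py <<'E'
def hand(cam="top"):
    arm.get_image(cam)
    for d in arm.cut_out("minute_hand",cam)[:2]:
        ys,xs=np.nonzero(d["pixels"]); q=np.array([ray(cam,a,b,.075)[:2] for a,b in zip(xs,ys)])-C
        rr=np.hypot(*q.T); f=rr>.03
        if f.sum()>5:
            az=np.median(np.arctan2(q[f,1],q[f,0])); print(cam,d["confidence"],f.sum(),"rmax",rr.max().round(3),"az",az.round(3),"arbor",(-.207-az).round(3))
E
python3 - <<'E'
from h import *
st(); hand(); hand("scene")
a=rect(arm.get_image("top"),C,.075,400); b=rect(arm.get_image("scene"),C,.075,400,name="scene")
cv2.imwrite("pics/m1.png",np.hstack([a,b]))
E
```

```text
t 7.175 p [0.5575 0.01   0.0668] r 0.0883 az 1.2643 yaw 1.2571 f [ 0.51 -1.1   0.68] op 0.00011372353057724031 j [-0.09  0.61  1.68 -0.    0.85  0.22]
top 0.55 31 rmax 0.047 az 1.054 arbor -1.261
scene 0.72 101 rmax 0.103 az 0.964 arbor -1.171
```

View pics/m1.png

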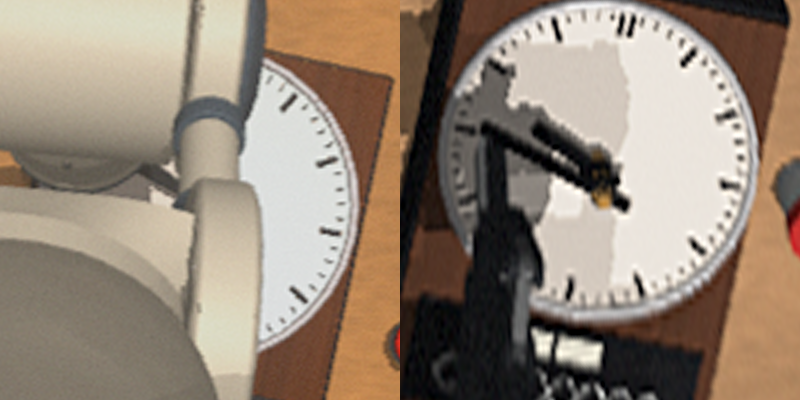

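```bash
cat >> h.py <<'E'
def proj(cam,P):
    i=arm.camera_info(cam);K=np.array(i["K"]);p=np.linalg.inv(np.array(i["cam_to_world"]))@np.append(P,1)
    q=K@[p[0],-p[1],-p[2]]; return (q[:2]/q[2]).round(1)
E
python3 - <<'E'
from h import *
print("tip s1",proj("scene",[.5209,.0133,.1416]),"seen ~260.7,153.3")
print("tip start",proj("scene",[.1846,.5971,.2312]),proj("top",[.1846,.5971,.2312]))
print("base",proj("scene",[0,0,0]))
# pixel to bench: oil pot lid top z=.029
print("pot top",ray("top",368,289,.029),"scene",ray("scene",153,170,.029))
print("dial scene",ray("scene",221.5,184,.0785),"top nut",ray("top",289,229,.0785))
for c in("top","scene"):print(c,np.round(arm.camera_info(c)["cam_to_world"],4).tolist())
im=arm.get_image("scene"); p=arm.sense()["position"]; u,v=proj("scene",p)
cr=cv2.resize(im[120:240,150:310],None,fx=5,fy=5,interpolation=cv2.INTER_CUBIC)
cv2.drawMarker(cr,(int((u-150)*5),int((v-120)*5)),(0,0,255),0,20,2)
cv2.imwrite("pics/s2.png",cr)
E
```

```text
tip s1 [261.2 153.3] seen ~260.7,153.3
tip start [489.8  68. ] [-156.5  399.1]
base [262.7 112.8]
pot top [ 0.42277622 -0.25549878  0.029     ] scene [ 0.42316424 -0.25993143  0.029     ]
dial scene [ 0.55279078 -0.07233082  0.0785    ] top nut [ 0.52839513 -0.07487567  0.0785    ]
top [[0.0926, 0.9744, -0.205, 0.4224], [-0.9957, 0.09, -0.0221, -0.0063], [-0.0031, 0.2062, 0.9785, 0.8624], [0.0, 0.0, 0.0, 1.0]]
scene [[-0.055, -0.5391, 0.8404, 1.4684], [0.9985, -0.0354, 0.0427, 0.0417], [0.0067, 0.8415, 0.5403, 0.6719], [0.0, 0.0, 0.0, 1.0]]
```

View pics/s2.png

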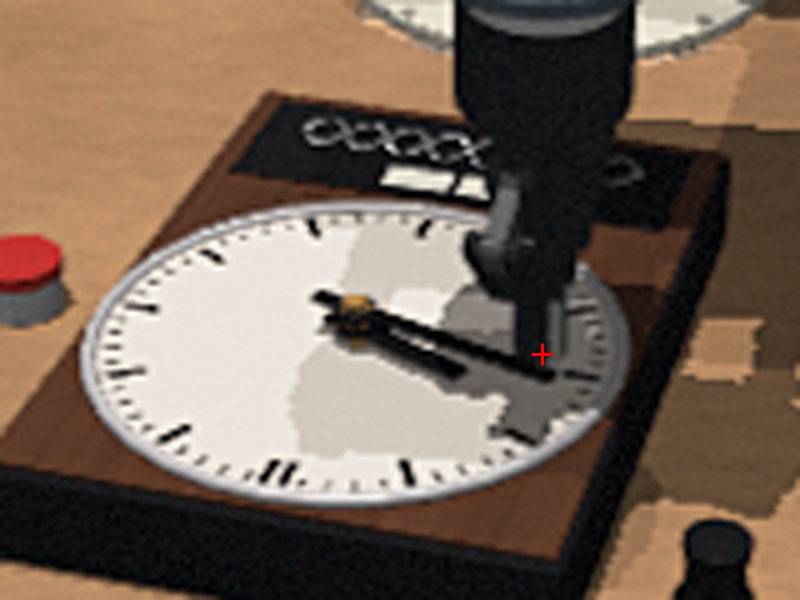

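```bash
python3 - <<'E'
from h import *
T=[(248,158),(360,191),(319,356),(197,318)]
S=[(263.3,231.7),(146.7,214),(203.5,139.3),(295.5,151.5)]
for c,L in(("top",T),("scene",S)):
  for z in(.054,.044,.064):
    q=np.array([ray(c,*p,z)[:2] for p in L]); e=np.linalg.norm(np.roll(q,-1,0)-q,axis=1)
    a=(q[0]+q[1])/2; b=(q[2]+q[3])/2; ax=(a-b)/np.linalg.norm(a-b)
    print(c,z,q.round(3).tolist(),e.round(3),"axis az",np.arctan2(ax[1],ax[0]).round(3),"C from mid",(q.mean(0)+.05*ax).round(4))
for n,t,s,z in(("pot",(368.5,289),(153,169.5),.029),("loupe",(219.5,175.5),(293,228.5),.04),("boxfar",(430,203),(82,209),.045)):
    print(n,ray("top",*t,z).round(4),ray("scene",*s,z).round(4))
E
```

```text
top 0.054 [[0.681, 0.025], [0.629, -0.225], [0.284, -0.155], [0.333, 0.096]] [0.255 0.352 0.256 0.355] axis az -0.201 C from mid [ 0.5306 -0.0746]
top 0.044 [[0.684, 0.025], [0.631, -0.227], [0.282, -0.157], [0.332, 0.097]] [0.258 0.356 0.259 0.36 ] axis az -0.201 C from mid [ 0.5314 -0.0753]
top 0.064 [[0.678, 0.024], [0.626, -0.222], [0.285, -0.153], [0.334, 0.095]] [0.252 0.348 0.253 0.351] axis az -0.201 C from mid [ 0.5299 -0.0739]
scene 0.054 [[0.685, 0.026], [0.641, -0.222], [0.298, -0.149], [0.349, 0.096]] [0.251 0.351 0.25  0.344] axis az -0.208 C from mid [ 0.5423 -0.0724]
scene 0.044 [[0.673, 0.025], [0.628, -0.226], [0.279, -0.152], [0.331, 0.097]] [0.255 0.357 0.255 0.35 ] axis az -0.208 C from mid [ 0.5265 -0.0741]
scene 0.064 [[0.698, 0.026], [0.655, -0.217], [0.317, -0.146], [0.367, 0.096]] [0.247 0.345 0.246 0.339] axis az -0.208 C from mid [ 0.5581 -0.0708]
pot [ 0.4229 -0.2566  0.029 ] [ 0.4208 -0.2605  0.029 ]
loupe [0.639  0.0848 0.04  ] [0.6532 0.0862 0.04  ]
boxfar [ 0.6182 -0.38    0.045 ] [ 0.6202 -0.369   0.045 ]
```

The corner and centre fits put the dial axis at about (0.531,-0.074). The crop shows the pad end at (540,354) against the hand, whose tip is at (548,375). The hand is moving forwards, so I continue the arc.

Call:
servo_tool:
  series:
    - [0,0,0.0573,0.0003,0.0053,0,-1]
    - [0,0,0.1146,0.0003,0.0106,0,-1]
    - [0,0,0.1146,0.0003,0.0106,0,-1]
    - [0,0,0.1146,0.0003,0.0106,0,-1]
    - [0,0,0.1146,0.0003,0.0106,0,-1]
    - [0,0,0.1146,0.0003,0.0106,0,-1]
    - [0,0,0.1146,0.0003,0.0107,0,-1]
    - [0,0,0.1146,0.0003,0.0107,0,-1]
    - [0,0,0.1146,0.0003,0.0107,0,-1]
    - [0,0,0.1146,0.0003,0.0107,0,-1]
    - [0,0,0.1146,0,0.0107,0,-1]
    - [0,0,0.1146,0,0.0107,0,-1]
    - [0,0,0.1146,0,0.0107,0,-1]
    - [0,0,0.1146,0,0.0107,0,-1]
    - [0,0,0.1146,0,0.0107,0,-1]
    - [0,0,0.1146,0,0.0107,0,-1]
    - [0,0,0.1146,0,0.0107,0,-1]
    - [0,0,0.0573,0,0.0053,0,-1]
    - [0,0,0,0,0,0,-1]

```text
t: 9.9
position: [0.6188, -0.0507, 0.0667]
tool_rot: [0.993, 0.118, -0.0, -0.0]
ft_force: [0.4, -0.6, 0.7]
opening: -0.0001
grasp_force: 0.0
```

```bash
python3 - <<'E'
from h import *
st(); im=arm.get_image("scene"); p=arm.sense()["position"]; u,v=proj("scene",p)
cr=cv2.resize(im[120:240,140:300],None,fx=5,fy=5,interpolation=cv2.INTER_CUBIC)
cv2.drawMarker(cr,(int((u-140)*5),int((v-120)*5)),(0,0,255),0,20,2)
cv2.imwrite("pics/s3.png",cr)
E
```

```text
t 9.9 p [ 0.6188 -0.0507  0.0667] r 0.0911 az 0.2614 yaw 0.2375 f [ 0.37 -0.61  0.72] op -0.00012747505615963976 j [-0.18  0.68  1.51  0.    0.95  1.16]
```

View pics/s3.png

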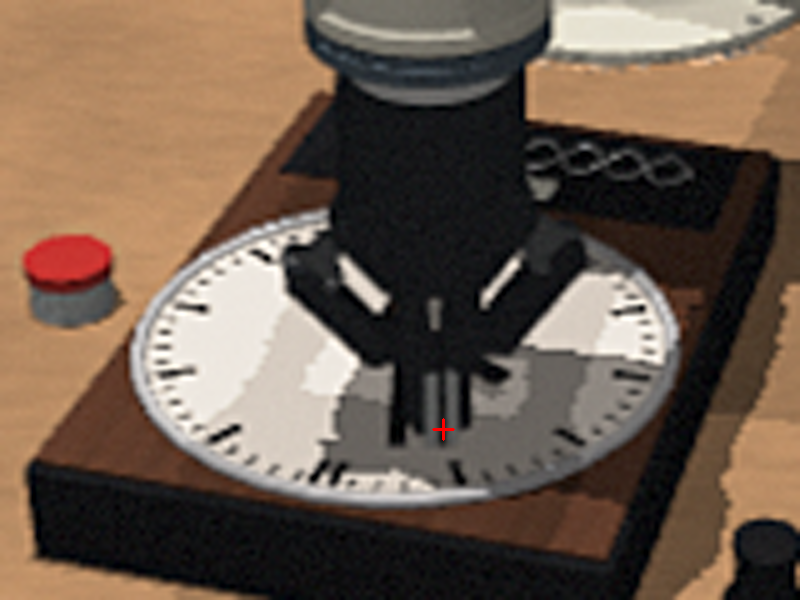

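The hand's tip is at (398,445), about 20 mm ahead of the finger centre at (443,430), and contact is good. I continue.

Call:
servo_tool:
  series:
    - [0,0,0.0573,0,0.0053,0,-1]
    - [0,0,0.1146,0,0.0107,0,-1]
    - [0,0,0.1146,0,0.0107,0,-1]
    - [0,0,0.1146,0,0.0107,0,-1]
    - [0,0,0.1146,0,0.0107,0,-1]
    - [0,0,0.1146,0,0.0107,0,-1]
    - [0,0,0.1146,0,0.0107,0,-1]
    - [0,0,0.1146,0,0.0107,0,-1]
    - [0,0,0.1146,0,0.0107,0,-1]
    - [0,0,0.1146,0,0.0107,0,-1]
    - [0,0,0.1146,0,0.0107,0,-1]
    - [0,0,0.1146,0,0.0107,0,-1]
    - [0,0,0.1146,0,0.0107,0,-1]
    - [0,0,0.1146,0,0.0107,0,-1]
    - [0,0,0.1146,0,0.0107,0,-1]
    - [0,0,0.1146,0,0.0107,0,-1]
    - [0,0,0.1146,0,0.0107,0,-1]
    - [0,0,0.1146,0,0.0107,0,-1]
    - [0,0,0.0573,0,0.0053,0,-1]
    - [0,0,0,0,0,0,-1]

```text
t: 12.45
position: [0.594, -0.1389, 0.0668]
tool_rot: [0.913, -0.409, 0.0, -0.0]
ft_force: [-0.2, 0.6, 0.9]
opening: -0.0002
grasp_force: 0.0
```

```bash
python3 - <<'E'
from h import *
st(); hand("scene"); im=arm.get_image("scene"); p=arm.sense()["position"]; u,v=proj("scene",p)
cr=cv2.resize(im[120:240,140:300],None,fx=5,fy=5,interpolation=cv2.INTER_CUBIC)
cv2.drawMarker(cr,(int((u-140)*5),int((v-120)*5)),(0,0,255),0,20,2)
cv2.imwrite("pics/s4.png",cr)
cv2.imwrite("pics/t4.png",rect(arm.get_image("top"),C,.056))
E
```

```text
t 12.45 p [ 0.594  -0.1389  0.0668] r 0.0905 az -0.7968 yaw -0.8423 f [-0.17  0.58  0.87] op -0.00019055849301179427 j [-0.33  0.67  1.54  0.    0.93  2.09]
scene 0.58 71 rmax 0.108 az -0.929 arbor 0.722
```

View pics/s4.png

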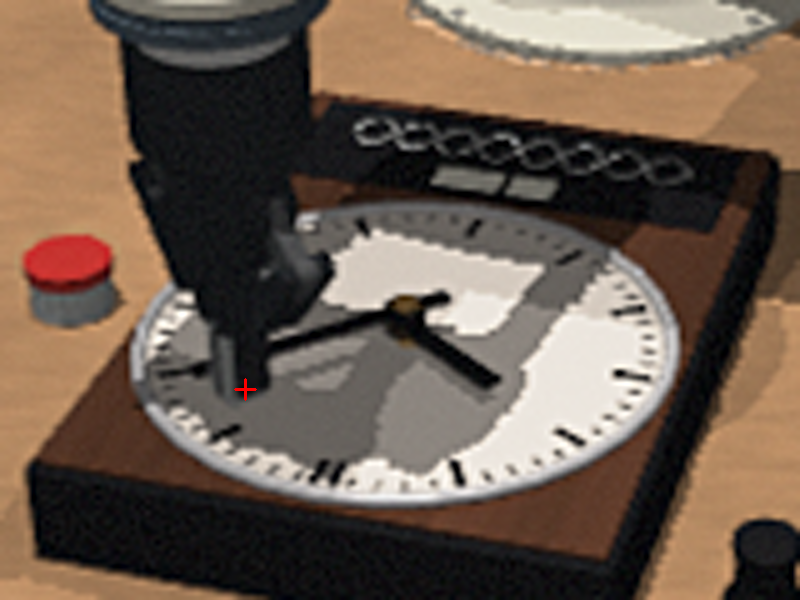

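The hand is past eight minutes, at roughly 0.72 to 0.82 rad. I push on by 0.23 rad in fine steps, back off and lift away, then check from the top camera.

Call:
servo_tool:
  series:
    - [0,0,0.0573,0,0.0053,0,-1]
    - [0,0,0.0573,0,0.0053,0,-1]
    - [0,0,0.0573,0,0.0053,0,-1]
    - [0,0,0.0573,0,0.0053,0,-1]
    - [0,0,0.0573,0,0.0053,0,-1]
    - [0,0,0.0573,0,0.0053,0,-1]
    - [0,0,0.0573,0,0.0053,0,-1]
    - [0,0,0.0382,0,0.0035,0,-1]
    - [0,0,0,0,0,0,-1]
    - [0,0,0,0,0,0,-1]
    - [0,0,0,0,-0.01,0,-1]
    - [0,0,0,0,-0.02,0,-1]
    - [0,0,0,0,0,-0.05,-1]
    - [0,0,0,0,0,-0.08,-1]
    - [0,0,0,0,0,-0.08,-1]
    - [0,0,0,0,0,-0.06,-1]
    - [0,0,0,0,0,0,-1]

```text
t: 14.78
position: [0.5925, -0.1436, 0.2043]
tool_rot: [0.86, -0.511, 0.002, -0.0]
ft_force: [-0.0, 0.1, -0.5]
opening: 0.0
grasp_force: 0.0
```

```bash
python3 - <<'E'
from h import *
st(); hand("scene"); hand()
a=cv2.resize(arm.get_image("scene")[120:240,140:240],(500,600),interpolation=cv2.INTER_CUBIC)
b=rect(arm.get_image("top"),C,.056,300)
cv2.imwrite("pics/f5.png",np.hstack([a,np.vstack([b,b*0])]))
E
```

```text
t 14.775 p [ 0.5925 -0.1436  0.2043] r 0.0929 az -0.8437 yaw -1.072 f [-0.    0.1  -0.53] op 1.2695471719876688e-05 j [-0.34  0.5   1.42  0.    1.22  2.31]
scene 0.49 71 rmax 0.105 az -1.148 arbor 0.941
```

View pics/f5.png

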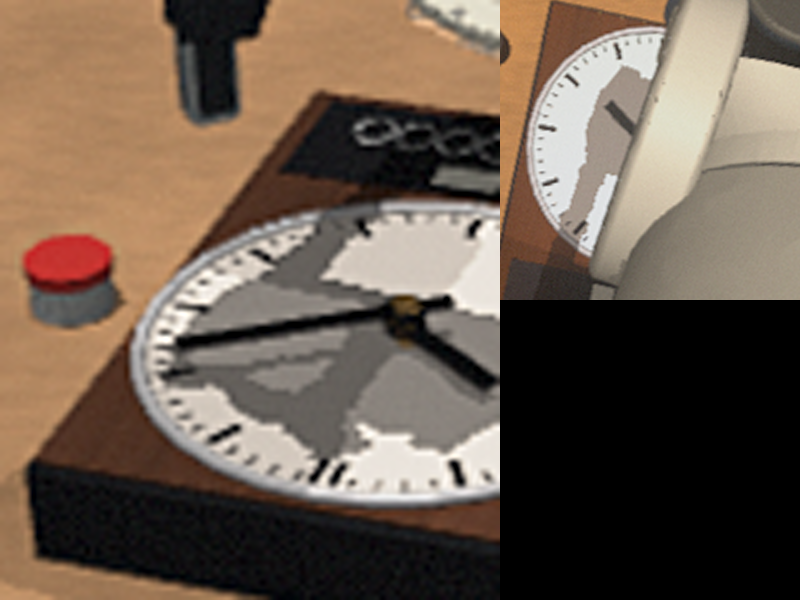

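The hand's tip (178,343) now stands about 30 px above the two o'clock baton (175,373). That matches its parallax, so the hand is at or near ten past. I clear the arm away and confirm from the top camera.

Call:
servo_tool:
  series:
    - [0,0,0,0.054,0.058,0,-1]
    - [0,0,0,0.054,0.058,0,-1]
    - [0,0,0,0.054,0.058,0,-1]
    - [0,0,0,0.054,0.058,0,-1]
    - [0,0,0,0.054,0.058,0,-1]
    - [0,0,0,0.054,0.058,0,-1]
    - [0,0,0,0.054,0.058,0,-1]
    - [0,0,0,0.054,0.058,0,-1]
    - [0,0,0,0,0,0,-1]
    - [0,0,0,0,0,0,-1]

```text
t: 16.32
position: [0.4902, -0.4437, 0.2011]
tool_rot: [0.86, -0.511, -0.001, -0.0]
ft_force: [0.8, -0.1, -0.3]
opening: 0.0001
grasp_force: 0.0
```

```bash
python3 - <<'E'
from h import *
st(); hand("scene"); hand(); im=arm.get_image("top"); print(dial(im))
cv2.imwrite("pics/f6.png",rect(im,C,.056))
E
```

```text
t 16.325 p [ 0.4902 -0.4437  0.2011] r 0.3717 az -1.6802 yaw -1.0727 f [ 0.84 -0.06 -0.32] op 0.00011575101771165213 j [-0.83  0.57  1.28  0.    1.29  1.82]
scene 0.65 133 rmax 0.105 az -1.138 arbor 0.931
top 0.67 84 rmax 0.099 az -1.216 arbor 1.009
(array([ 0.53094334, -0.07418395]), np.float64(0.12315575921147215))
```

View pics/f6.png

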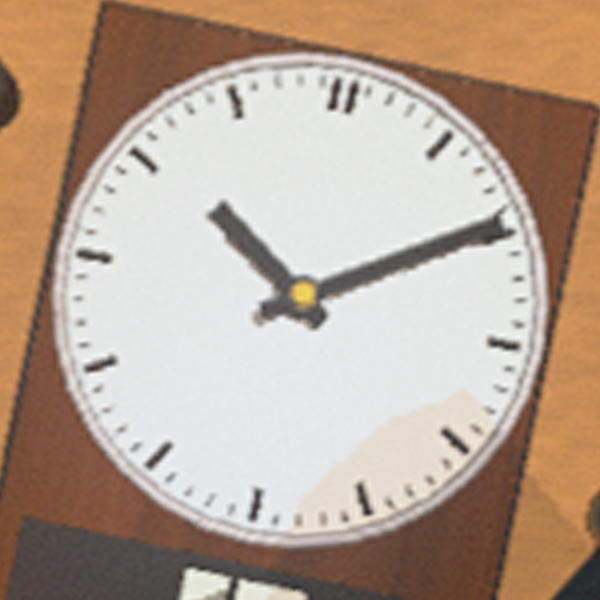

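The rectified top view shows the hand running from the nut (302,293) to (505,228), beside the two o'clock baton. That gives 1.01 to 1.05 rad, and the dial centre has not moved.

```bash
python3 -c "
from station import arm
print(arm.finish_job())"
```

```text
the job is handed in; nothing more can be done
None
```

The job is handed in: the minute hand rests at ten past ten (about 1.01–1.05 rad by the top camera), the clock has not shifted, and the arm is clear of everything; no verdict was returned.

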